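# Level, lock and load the pharmacy balance

### The arm

A 6-joint arm with a two-finger parallel gripper is mounted at the origin on the work surface. World frame = base frame: x ahead of the robot, y to its left, z up, the work surface at z = 0. Lengths are in m, angles in rad, forces in N, time in s.
With the tool pointing down it reaches from about 0.275 to 0.825 m from the base axis. Payload 5.2 kg.
Tool frame: the origin (TCP) lies midway between the tips of the shut fingers; the grasp point (between the pads) lies 19 mm behind it; z points along the fingers, y is the line along which they close (so a half turn about z gives the same grasp; the last joint's range is limited). The gripper opens to 93 mm and grips with 3 to 60 N. Pads are 15 mm wide; open, the fingers measure 128 mm over their backs; the gripper's body (75 mm by 188 mm) begins 65 mm behind the grasp point.
Start: joints at [-1.552, 0.259, 1.535, -0, 1.348, -0.203], TCP at [0.121, -0.537, 0.219] pointing down, gripper open.
Joint ranges: [-3.14, 3.14], [-0.91, 2.08], [0.19, 2.58], [-1.22, 4.36], [0.22, 2.71], [-3.12, 3.12]. Speed limits (rad/s): [2.57, 2.57, 3.14, 3.14, 3.14, 3.14].

### API

Orientations are given as a rotation vector (axis times angle).
In Python, from rig import env gives the robot as it stands.
- The arm moves only by the tool servo_tool, never from a script. Its argument "rows" is text: rows parted by semicolons, each of 4 numbers parted by spaces: the shift along the tool's x, y, z in mm, then the turn about the tool's z in degrees. In form: dx dy dz twist; .... A call has 1 to 20 rows; each row is the pose to reach, as a shift and turn from the pose commanded when the call began, along the tool's axes at that moment; what a row does not reach only later rows make up. A row lasts 1/12 s, in which the tool goes at most 41.7 mm and 7.16 degrees, less where a joint would pass 70% of its speed; a pose out of reach is approached as far as the arm can. A call with a gripper value outside its range is refused whole. "jaw" is the finger opening in mm, from 0 to 93, set as the call begins (left out, the last holds). The fingers move at their own pace and stop on an object; "squeeze" is the grip in N (left out, the last holds). Time passes only in rows, so rows that repeat a pose let the fingers close. It gives the time, the measured TCP pose, the force, the opening and the grip force at its end, in the units of the state.
- env.get_state(): the state, without advancing time (a new reading comes with each control period).
- env.capture(name): name is "side" or "top" or "wrist"; returns a dict with "img" (400x640x3 uint8, red, green, blue), "fx", "fy", "cx", "cy" (pixels), "R" (3x3) and "t" (3): a world point X has camera coordinates R X + t. Camera axes: x right, y down, z forward; pixel columns grow to the right and rows downward; lengths in m; the calibration is good to about 2 mm. A picture is of the moment at which its call begins. There is no depth.
- env.finish_job(): hands the job in; it is judged then, once.
Trained networks look in a picture, given as the dict that the camera call returned (one of the last four; its "shot" number tells which), for a name from the list of things; names that differ only in an ending like _2 or _b are one class to them, and where a whole thing is asked for, a point or a joint stands for the part that bears it (a point fixed in the world has none). Each returns a list of dicts, best first, with "score" (0 to 1); they miss things now and then, are a little off and sometimes report something else, mostly with a low value. They report only what shows in the picture. A call takes as long as a camera call. They do not tell look-alikes from the thing itself.
- env.look_for(thing, picture): "uv" ([column, row] in pixels, amid what is visible of it).
- env.masks_of(thing, picture): "pixels" (400x640 bool, what is visible of it) and "uv" ([column, row] in pixels, amid what is visible of it).
- env.mark_of(thing, picture): "uv" ([column, row] in pixels: a listed point, or the origin of a listed thing).
The state is a dict: "clock": time; "q": joint angles; "qd": joint speeds; "effort": joint torques, N m; "tool_pos": TCP position; "orientation": TCP orientation; "ft_force": force on the tool from outside, world axes, zero at the start; "wrist_torque": the same for the moment, N m; "gripper_width": finger opening in m; "finger_force": force on a finger pad.
Only numpy, scipy, OpenCV 4.12 (cv2) and the standard library are available. Lean on these libraries where they do the work, as an engineer would, in place of code of your own. Each camera call takes 0.05 s, during which the arm holds its last target. There are 200 camera calls.

### The job

Get the balance ready for its calibration check. On its front left foot (left as the robot sees it), turn the knob until the bubble lies inside the small circle of the round level, then turn the wider lock ring below that knob clockwise until it is tight, leaving the bubble centred. Then stand the steel check weight gently and upright in the middle of the weighing pan, without disturbing the other things on the bench.

Things in the scene. Friction and masses are not known exactly. Their poses are not given: they have to be found in the camera images.
- balance: White top-pan balance, fixed to the bench, on a cast base with three feet, about 330 (x) by 370 mm (y). Origin: on the bench under its middle; x points from its front (towards the robot) to its back, y to its left. Front feet at x -135, y +-150 mm. Housing: x -88 to 105, y +-100 mm, 70 mm high, 60 at the front deck. The right front foot has a like knob and ring, already set and locked: they do not move.
- knob_centre (a point): Middle (on the axis, half-way up) of the black fluted knob on the left front foot: 36 mm diameter, 24 high, top at 92 mm; axis vertical. Turned clockwise from above it moves the bubble 8 mm per rad along (-0.447, 0.894) in the balance's x, y; anticlockwise moves it back. 0.05 N m of friction; stays where left. It starts 0.85 to 1.45 rad short of level (turn clockwise) and stops 1.8 rad either side of level.
- ring_centre (a point): Middle (same axis, half-way up) of the steel lock ring under the knob: fluted disc, 58 mm diameter, 16 high, underside at 40 mm; 12 mm below the knob (a 28 mm collar between them). The base's lug below is 68 mm in diameter, top at 26 mm. It turns apart from the knob, about 0.1 N m of friction, stays where left. A black line on its top meets a black line on the lug's front when tight.
- lock_ring (a joint): Turn of the lock ring in rad, growing clockwise from above: 1.6 = tight, against its hard stop, where it stays and clamps the knob so that it no longer turns (from about 1.4 on); it starts loose, between 0.3 and 0.7, where the knob turns freely.
- level_centre (a point): Middle of the glass of the round spirit level (50 mm diameter, on the left half of the balance's front deck); the thin black circle about it has 8.5 mm radius.
- bubble (a point): Centre of the pale bubble (12 mm diameter) in the level. It starts 7 to 12 mm off the middle.
- pan: Round steel weighing pan, fixed, 90 mm diameter, 5 mm thick. Origin: the middle of its top surface, 85 mm above the bench; 35 mm behind the balance's origin.
- weight_centre (a point): Half-way up the loose steel check weight (0.5 kg), standing on a grey pad 4 mm thick left of the balance: 70 mm high; body of 38 mm diameter from its underside to 48 mm, then a neck of 13 mm, then a round head of 24 mm diameter from 61 to 70 mm. Its z axis runs up its length; the underside is 35 mm below this point.
- amber_bottle: Bystander: capped amber glass bottle, 56 mm diameter, 120 mm high; origin at its underside.
- mortar: Bystander: white porcelain mortar, 112 mm across the rim, 70 mm high, its pestle lying in it; origin at its underside.
- tub: Bystander: small white lidded tub, 52 mm diameter, 50 mm high; origin at its underside.
There are look-alikes about, which are no part of the job. What is shaped like the part that bears weight_centre but yellow is not meant.

How it is judged:
On the way, in this order (a step that is already met when the one before it is completed fails the run):
1. the bubble lies inside the circle and the knob has been let go, with the lock ring still loose (horizontal distance between bubble and level_centre below 0.0025 m and value of joint lock_ring below 1 rad and contact force between the fingers and balance below 0.1 N), for 0.2 s.
2. the lock ring has been turned tight with the bubble still inside the circle (value of joint lock_ring above 1.48 rad and horizontal distance between bubble and level_centre below 0.0025 m), for 0.2 s.
3. the check weight stands on the pan (horizontal distance between weight_centre and pan below 0.012 m and z of weight_centre in the frame of pan below 0.038 m and angle between weight_centre's own z axis and vertical below 0.08 rad and contact force between weight and pan above 3 N), for 0.2 s.
At the end, for the whole second after the job is handed in: The bubble's centre is within 2.5 mm of the level's middle (the whole bubble inside the circle), the lock ring is tight (within 0.12 rad of its stop), and the check weight stands upright, released and at rest on the pan, its axis within 12 mm of the pan's middle (all of step 2 and horizontal distance between weight_centre and pan below 0.012 m and z of weight_centre in the frame of pan between 0.032 and 0.038 m and angle between weight_centre's own z axis and vertical below 0.08 rad and linear speed of weight below 0.02 m/s); the robot touches nothing.
It fails at once if the weight is dropped or pressed hard on the pan (over 60 N) (contact force between weight and pan above 60 N).
It fails at once if a bystander is moved by more than 20 mm (distance of any of amber_bottle, mortar, tub from where it was at the start of the episode above 0.02 m).
It also fails if it takes over 64 s, if anything falls off the work surface, if the arm or the gripper's body presses on something with over 40 N, if the wrist force passes 120 N, or if a joint passes its speed limit or range.

## Working session

There is one attempt and no reset: what is moved stays moved. The work goes in short steps, Python scripts to look and compute and a tool call to move; the robot and the scene stay as the last step left them, time stands still between calls to the robot, and variables do not carry over. Pictures are saved under pics/ and viewed, at most 10 in all, crops included, and the job is handed in when it is done.

Besides the shell and the picture viewer there is one more tool, called after "Call:" in YAML: its name, and indented under it one key for each argument. servo_tool: Moves the arm, as the interface text tells. Its arguments: {"type":"object","properties":{"rows":{"type":"string"},"jaw":{"type":"number"},"squeeze":{"type":"number"}},"required":["rows"]}

```bash
mkdir -p pics; ls; cat > h.py <<'E'
import numpy as np, cv2
from rig import env
def cap(n): return env.capture(n)
def save(p,name,crop=None,s=1):
    im=p["img"][:,:,::-1]
    if crop: im=im[crop[1]:crop[3],crop[0]:crop[2]]
    cv2.imwrite("pics/"+name,cv2.resize(im,None,fx=s,fy=s,interpolation=cv2.INTER_CUBIC))
def ray(p,uv):
    R=np.array(p["R"]);t=np.array(p["t"])
    d=R.T@np.array([(uv[0]-p["cx"])/p["fx"],(uv[1]-p["cy"])/p["fy"],1.]);return -R.T@t,d
def atz(p,uv,z):
    o,d=ray(p,uv);return o+d*(z-o[2])/d[2]
def proj(p,X):
    c=np.array(p["R"])@np.array(X)+np.array(p["t"]);return [round(float(p["fx"]*c[0]/c[2]+p["cx"]),1),round(float(p["fy"]*c[1]/c[2]+p["cy"]),1)]
E
python3 - <<'E'
from h import *
np.set_printoptions(precision=4,suppress=True)
Z=dict(balance=0,knob_centre=.08,ring_centre=.048,level_centre=.062,bubble=.062,pan=.085,weight_centre=.039,amber_bottle=0,mortar=0,tub=0)
a=cap("top");b=cap("side")
for p,n in((a,"top"),(b,"side")):
    save(p,n+".png")
    print(n,p["fx"],ray(p,(320,200))[0])
    for k,z in Z.items():
        for r in env.mark_of(k,p)[:3]: print(k,np.round(r["uv"],1),round(r["score"],2),atz(p,r["uv"],z))
print(env.get_state())
E
```

```text
pics
top 405.16497147499547 [0.3821 0.0197 1.2673]
balance [333.5 176. ] 0.68 [0.6167 0.0029 0.    ]
knob_centre [278.5 199.9] 0.49 [0.5269 0.1651 0.08  ]
ring_centre [278.7 204.9] 0.63 [0.5155 0.1679 0.048 ]
level_centre [313.  184.9] 0.63 [0.5768 0.0649 0.062 ]
pan [343.6 158.9] 0.85 [ 0.6532 -0.025   0.085 ]
pan [277.4 199.8] 0.25 [0.5265 0.1678 0.085 ]
weight_centre [252.5 258.5] 0.64 [0.3526 0.2422 0.039 ]
weight_centre [209.2 225.2] 0.51 [0.4499 0.3784 0.039 ]
amber_bottle [461.8 228.8] 0.67 [ 0.458  -0.3999  0.    ]
mortar [478.6 193.2] 0.63 [ 0.5712 -0.4545  0.    ]
side 516.8151618477373 [-0.174   0.8304  0.951 ]
balance [296.3 212.5] 0.76 [ 0.6217 -0.0124  0.    ]
knob_centre [276.6 242.2] 0.7 [0.5147 0.1761 0.08  ]
ring_centre [279.2 247.8] 0.64 [0.5205 0.163  0.048 ]
level_centre [287.9 216. ] 0.94 [0.5773 0.068  0.062 ]
pan [292.4 185.7] 0.88 [ 0.6386 -0.0185  0.085 ]
weight_centre [305.5 302.2] 0.91 [0.3563 0.2495 0.039 ]
weight_centre [243.7 315.1] 0.63 [0.4377 0.3663 0.039 ]
mortar [393.7 154.3] 0.63 [ 0.5766 -0.4515  0.    ]
tub [225.4 389. ] 0.75 [0.353 0.503 0.   ]
{'clock': 1.1, 'q': array([-1.5518,  0.2586,  1.535 ,  0.    ,  1.348 , -0.2028]), 'qd': array([-0.0007, -0.0009, -0.0011, -0.0015,  0.0019, -0.0017]), 'effort': array([  0.0003, -43.7207, -28.4314,   0.0716,   0.0314,  -0.    ]), 'tool_pos': array([ 0.121 , -0.5365,  0.2186]), 'orientation': array([3.1223, 0.3477, 0.    ]), 'ft_force': array([0.4787, 0.0912, 0.3199]), 'wrist_torque': array([-0.0257, -0.0034, -0.0151]), 'finger_force': 0.0, 'gripper_width': 0.09268457765931956}
```

View both.

View pics/side.png

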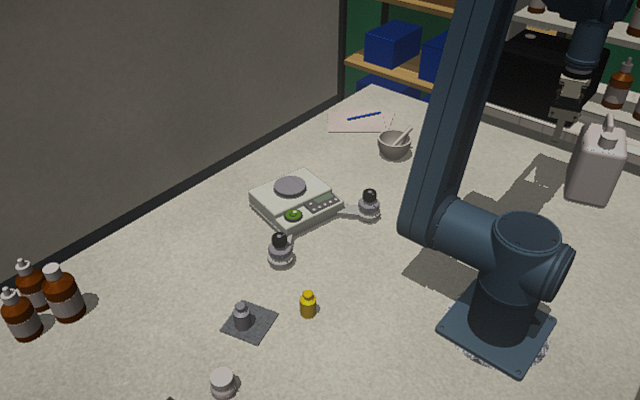

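View pics/top.png

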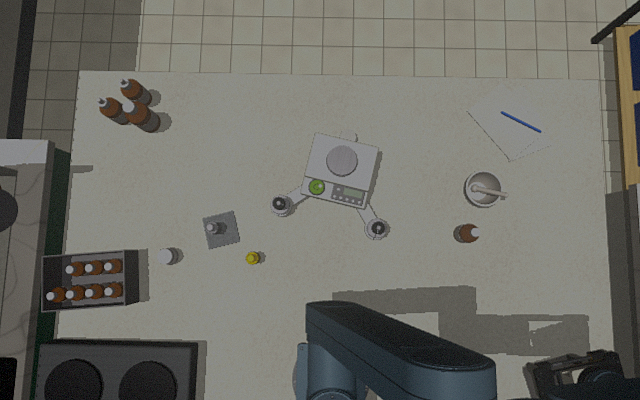

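Top view: steel weight on the grey pad at (213,227), with the yellow look-alike at (252,258), which is rejected. The left front foot is at (281,204) and its already-set twin, the right foot, at (377,229). The level is at (316,186), bottle (466,233), mortar (482,190), tub (168,256). I'll move above the left foot and check from close up.

Call:
servo_tool:
  rows: "545 -600 -40 -50;545 -600 -40 -50;545 -600 -40 -50;545 -600 -40 -50;545 -600 -40 -50;545 -600 -40 -50;545 -600 -40 -50;545 -600 -40 -50;545 -600 -40 -50;545 -600 -40 -50;545 -600 -40 -50;545 -600 -40 -50;545 -600 -40 -50;545 -600 -40 -50;545 -600 -40 -50;545 -600 -40 -50;545 -600 -40 -50;545 -600 -40 -50;545 -600 -40 -50;545 -600 -40 -50"
  jaw: 75

```text
clock: 2.77
tool_pos: [0.5222, 0.1729, 0.2587]
orientation: [-2.68, -1.638, -0.003]
ft_force: [0.1, -1.2, 0.5]
gripper_width: 0.0748
finger_force: 0.0
```

```bash
cat > look.py <<'E'
import sys
from h import *
np.set_printoptions(precision=4,suppress=True)
Z=dict(knob_centre=.08,ring_centre=.048,level_centre=.062,bubble=.062,pan=.085,weight_centre=.039)
p=cap("wrist")
if len(sys.argv)>2: Z={k:Z[k] for k in sys.argv[2].split(",")}
save(p,sys.argv[1]+".png"); np.savez("pics/"+sys.argv[1],**{k:np.array(v) for k,v in p.items()})
s=env.get_state();print(s["clock"],s["tool_pos"],s["orientation"],s["q"],s["ft_force"],s["gripper_width"],"cam",ray(p,(320,200))[0])
for k,z in Z.items():
    for r in env.mark_of(k,p)[:2]: print(k,np.round(r["uv"],1),round(r["score"],2),atz(p,r["uv"],z))
E
python3 look.py w1
```

```text
2.8167 [0.5231 0.1741 0.2585] [-2.6786 -1.6387 -0.0045] [0.1172 0.2359 1.4675 0.0026 1.4362 0.5896] [0.9929 1.6225 0.9709] 0.07502683953205874 cam [0.555  0.2378 0.4254]
knob_centre [385.9 242. ] 0.2 [0.5711 0.0603 0.08  ]
ring_centre [312.  187.9] 0.91 [0.5131 0.1662 0.048 ]
level_centre [383. 241.] 0.65 [0.5688 0.0543 0.062 ]
pan [413.3 249.8] 0.52 [0.599  0.0357 0.085 ]
weight_centre [191.3  73.4] 0.97 [0.443  0.3697 0.039 ]
weight_centre [190.4 189.9] 0.76 [0.3555 0.2416 0.039 ]
```

View pics/w1.png

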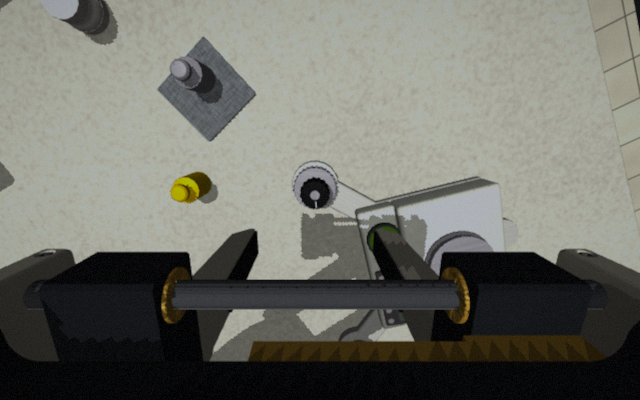

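The wrist view shows the left foot's knob at about (315,190). The level is partly hidden behind a finger at (383,240), the steel weight is on the pad at (185,70), and the yellow one is at (185,190). I'll back off about 110 mm along tool -x so both the level and knob are clear.

Call:
servo_tool:
  rows: "-100 60 0 0;-100 60 0 0;-100 60 0 0;-100 60 0 0;-100 60 0 0;-100 60 0 0"

```text
clock: 3.62
tool_pos: [0.5277, 0.0518, 0.259]
orientation: [-2.684, -1.631, -0.001]
ft_force: [0.3, 0.5, 0.4]
gripper_width: 0.0754
finger_force: 0.0
```

```bash
python3 look.py w2 knob_centre,ring_centre,level_centre,bubble,pan; python3 - <<'E'
import cv2
im=cv2.imread('pics/w2.png')
cv2.imwrite('pics/w2c.png',cv2.resize(im[40:240,200:460],None,fx=3,fy=3,interpolation=cv2.INTER_CUBIC))
E
```

```text
3.6667 [0.5278 0.0525 0.2589] [-2.6832 -1.6333 -0.0008] [-0.1118  0.1986  1.5141  0.0006  1.4287  0.3653] [-0.3783  0.4689  0.6098] 0.07471384028091099 cam [0.561  0.1167 0.4256]
knob_centre [263.9 107. ] 0.69 [0.5169 0.1643 0.08  ]
ring_centre [264.6 109. ] 0.81 [0.5124 0.1662 0.048 ]
level_centre [344.  166.2] 0.93 [0.571  0.0539 0.062 ]
bubble [350.  173.4] 0.63 [0.5739 0.0416 0.062 ]
pan [425.1 190.8] 0.66 [ 0.6478 -0.0175  0.085 ]
```

View pics/w2c.png

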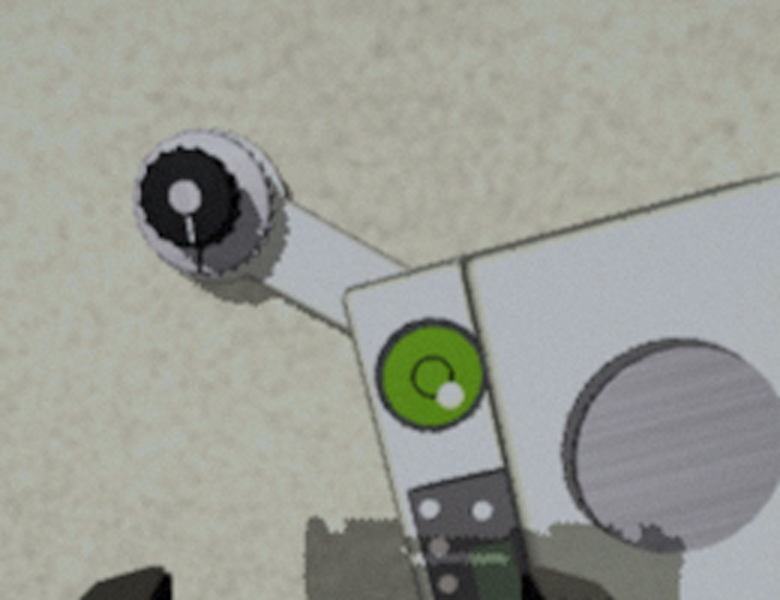

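The crop shows the knob cap at (184,196), the level middle at (432,376), and the bubble at (451,395), down and to the right. The ring's black line is visible at (199,262). Now the numbers.

```bash
cat > bub.py <<'E'
import sys,numpy as np,cv2
from h import *
np.set_printoptions(precision=4,suppress=True)
def bub(p):
    im=p["img"];hsv=cv2.cvtColor(im,cv2.COLOR_RGB2HSV)
    g=((hsv[...,0]>35)&(hsv[...,0]<60)&(hsv[...,1]>150)&(hsv[...,2]>70)).astype(np.uint8)
    n,l,st,c=cv2.connectedComponentsWithStats(g); i=1+np.argmax(st[1:,4])
    cs,_=cv2.findContours((l==i).astype(np.uint8),cv2.RETR_EXTERNAL,cv2.CHAIN_APPROX_NONE)
    (e,ax,an)=cv2.fitEllipse(cv2.convexHull(max(cs,key=len)))
    m=np.zeros(g.shape,np.uint8);cv2.ellipse(m,(e,(ax[0]*.85,ax[1]*.85),an),255,-1)
    w=((hsv[...,1]<110)&(hsv[...,2]>110)&(m>0)).astype(float)
    ys,xs=np.nonzero(w);b=(xs.mean(),ys.mean())
    L=atz(p,e,.062);B=atz(p,b,.062)
    print("level",e,L,"ax",ax,"bub",b,len(xs),"off mm",(B-L)[:2]*1e3,np.linalg.norm(B-L)*1e3)
    return L,B
E
python3 - <<'E'
from bub import *
p=dict(np.load("pics/w2.npz",allow_pickle=True));L,B=bub(p)
K=atz(p,(200+184/3,40+196/3),.092);P=atz(p,(425.1,190.8),.085)
print("knob",K,"pan",P)
# balance yaw from foot->pan vector: body (0.17,-0.15)
v=(P-K)[:2];a=np.arctan2(v[1],v[0])-np.arctan2(-.15,.17);print(a,np.linalg.norm(v),np.hypot(.17,.15))
u=np.array([[np.cos(a),-np.sin(a)],[np.sin(a),np.cos(a)]])@[-.447,.894]
print("dir",u,"along",(B-L)[:2]@u*1e3)
s=[0.5278,0.0525]; 
E
```

```text
level (343.7330017089844, 164.94631958007812) [0.5714 0.0556 0.062 ] ax (31.90037727355957, 32.77397918701172) bub (np.float64(349.67605633802816), np.float64(171.19718309859155)) 71 off mm [  3.3645 -11.0971] 11.595949541245858
knob [0.5167 0.1656 0.092 ] pan [ 0.6478 -0.0175  0.085 ]
-0.22651575647277955 0.22516396625796423 0.22671568097509268
dir [-0.2348  0.9716] along -11.571427084836154
```

Call:
servo_tool:
  rows: "95 -62 0 0;95 -62 0 0;95 -62 0 0;95 -62 60 0;95 -62 100 0;95 -62 140 0;95 -62 170 0;95 -62 195 0;95 -62 195 0;95 -62 195 0"
  jaw: 70

```text
clock: 4.75
tool_pos: [0.5154, 0.1656, 0.0627]
orientation: [-2.681, -1.635, 0.005]
ft_force: [0.4, 0.3, 0.1]
gripper_width: 0.07
finger_force: 0.0
```

Call:
servo_tool:
  rows: "0 0 0 0;0 0 0 0;0 0 0 0;0 0 0 0;0 0 0 0;0 0 0 0"
  jaw: 30
  squeeze: 12

```text
clock: 5.25
tool_pos: [0.5174, 0.165, 0.0645]
orientation: [2.682, 1.634, 0.003]
ft_force: [-1.5, -0.0, 1.2]
gripper_width: 0.0353
finger_force: 12.0
```

Call:
servo_tool:
  rows: "0 0 0 7;0 0 0 14;0 0 0 21;0 0 0 28;0 0 0 35;0 0 0 42;0 0 0 49;0 0 0 56;0 0 0 62;0 0 0 68;0 0 0 73;0 0 0 77;0 0 0 80;0 0 0 82;0 0 0 82;0 0 0 82"

```text
clock: 6.58
tool_pos: [0.5174, 0.1649, 0.0645]
orientation: [-3.097, 0.525, -0.003]
ft_force: [0.4, -0.9, 5.5]
gripper_width: 0.0355
finger_force: 12.0
```

Call:
servo_tool:
  rows: "0 0 0 0;0 0 0 0;0 0 0 0;0 0 0 0;0 0 -20 0;0 0 -50 0;0 0 -90 0;0 0 -90 0"
  jaw: 70

```text
clock: 7.25
tool_pos: [0.5207, 0.1658, 0.1605]
orientation: [-3.094, 0.525, -0.017]
ft_force: [1.6, 1.0, 0.6]
gripper_width: 0.0703
finger_force: 0.0
```

```bash
python3 look.py w3 level_centre,bubble,knob_centre,ring_centre;  python3 - <<'E'
from bub import *
p=dict(np.load("pics/w3.npz",allow_pickle=True))
print(proj(p,[.5714,.0556,.062]),proj(p,[.5167,.1656,.048]),np.array(p['R']))
try: bub(p)
except Exception as e: print(e)
E
```

```text
7.3 [0.5195 0.1656 0.1577] [-3.0949  0.5253 -0.0128] [0.1039 0.2935 1.6434 0.0001 1.1961 2.0109] [-0.1741  0.3787  0.0433] 0.07012279302578563 cam [0.5871 0.1424 0.3279]
level_centre [411.9 115.9] 0.62 [0.569  0.0555 0.062 ]
bubble [410.3 114.4] 0.56 [0.5708 0.0566 0.062 ]
knob_centre [320.3 211.6] 0.66 [0.5151 0.1635 0.08  ]
ring_centre [313.6 205. ] 0.86 [0.515  0.1706 0.048 ]
[411.2, 113.4] [317.5, 202.0] [[-0.3307 -0.9437 -0.0043]
 [-0.9135  0.319   0.2526]
 [-0.237   0.0875 -0.9676]]
level (412.1072082519531, 112.90843963623047) [0.5715 0.0547 0.062 ] ax (45.61516189575195, 50.19373321533203) bub (np.float64(412.4436090225564), np.float64(113.03007518796993)) 133 off mm [-0.2057 -0.2646] 0.33515156893790243
```

The bubble is centred, 0.3 mm off, and the knob is released. Next I'll wind the wrist back and go down to the ring.

Call:
servo_tool:
  rows: "0 0 0 -7;0 0 0 -14;0 0 0 -21;0 0 0 -28;0 0 0 -35;0 0 0 -42;0 0 0 -49;0 0 0 -56;0 0 0 -63;0 0 0 -70;0 0 30 -77;0 0 60 -82;0 0 85 -84;0 0 105 -84;0 0 115 -84;0 0 121 -84;0 0 121 -84;0 0 121 -84"
  jaw: 76

```text
clock: 9.0
tool_pos: [0.5169, 0.1652, 0.0329]
orientation: [2.654, 1.681, 0.0]
ft_force: [-0.6, 0.5, -0.3]
gripper_width: 0.0762
finger_force: 0.0
```

Call:
servo_tool:
  rows: "0 0 0 0;0 0 0 0;0 0 0 0;0 0 0 0;0 0 0 0"
  jaw: 50
  squeeze: 15

```text
clock: 9.42
tool_pos: [0.5175, 0.1652, 0.0336]
orientation: [2.653, 1.681, 0.003]
ft_force: [-0.5, -0.5, 4.3]
gripper_width: 0.058
finger_force: 15.0
```

Call:
servo_tool:
  rows: "0 0 0 7;0 0 0 14;0 0 0 20;0 0 0 26;0 0 0 32;0 0 0 38;0 0 0 44;0 0 0 50;0 0 0 50"

```text
clock: 10.17
tool_pos: [0.5176, 0.165, 0.0336]
orientation: [3.116, 0.396, 0.004]
ft_force: [0.4, -1.9, 6.6]
gripper_width: 0.0576
finger_force: 15.0
```

```bash
python3 - <<'E'
from h import *
s=env.get_state();print(s["wrist_torque"],s["ft_force"],s["orientation"],s["q"][5])
E
```

```text
[-0.28519377 -0.06984371 -0.07094029] [ 0.36588661 -1.93209408  6.63335308] [3.11608741 0.39630799 0.00350311] 1.4215230293483987
```

Call:
servo_tool:
  rows: "0 0 0 5;0 0 0 10;0 0 0 15;0 0 0 15"

```text
clock: 10.5
tool_pos: [0.5176, 0.1649, 0.0336]
orientation: [3.141, -0.01, 0.004]
ft_force: [0.5, -2.2, 6.5]
gripper_width: 0.0576
finger_force: 15.0
```

```bash
python3 - <<'E'
from h import *
s=env.get_state();print(s["wrist_torque"],s["ft_force"],s["orientation"],s["q"][5])
E
```

```text
[-0.27707973 -0.07759924 -0.06383679] [ 0.54846097 -2.23460364  6.52846771] [ 3.1413919  -0.00960093  0.00353447] 1.6806084631661233
```

Call:
servo_tool:
  rows: "0 0 0 4;0 0 0 8;0 0 0 12;0 0 0 12"

```text
clock: 10.83
tool_pos: [0.5173, 0.165, 0.0334]
orientation: [3.124, -0.335, 0.003]
ft_force: [0.4, -1.4, 5.5]
gripper_width: 0.0576
finger_force: 15.0
```

```bash
python3 - <<'E'
from h import *
s=env.get_state();print(s["wrist_torque"],s["ft_force"],s["orientation"],s["q"][5])
E
```

```text
[-0.31976524 -0.11359569 -0.07439597] [ 0.41477566 -1.40453816  5.49450765] [ 3.12360545e+00 -3.34520445e-01  2.69210577e-03] 1.8881074726363725
```

Call:
servo_tool:
  rows: "0 0 0 4;0 0 0 8;0 0 0 8;0 0 0 8"

```text
clock: 11.17
tool_pos: [0.5169, 0.1651, 0.0331]
orientation: [-3.094, 0.546, -0.001]
ft_force: [0.1, -1.5, 6.0]
gripper_width: 0.058
finger_force: 15.0
```

```bash
python3 look.py w4 level_centre,bubble,ring_centre;  python3 - <<'E'
from bub import *
s=env.get_state();print(s["wrist_torque"],s["ft_force"])
p=dict(np.load("pics/w4.npz",allow_pickle=True))
bub(p)
save(p,"w4c.png",(200,30,480,240),2.5)
E
```

```text
11.2167 [0.517  0.1651 0.0331] [-3.0935  0.546  -0.0012] [0.1035 0.4404 1.7787 0.     0.9217 2.0237] [ 0.5817 -1.2375  4.93  ] 0.05761442944186456 cam [0.5848 0.141  0.1998]
level_centre [500.2  89.9] 0.95 [0.5705 0.0542 0.062 ]
bubble [501.5  90.3] 0.57 [0.5701 0.0537 0.062 ]
bubble [315.7 282.6] 0.46 [0.5049 0.1698 0.062 ]
ring_centre [312.7 254. ] 0.57 [0.5156 0.1677 0.048 ]
[-0.1909  0.0064 -0.0775] [-0.1185 -1.7581  4.8472]
level (500.9584045410156, 86.15082550048828) [0.572  0.0536 0.062 ] ax (89.17727661132812, 107.01597595214844) bub (np.float64(501.77342419080065), np.float64(87.99148211243612)) 587 off mm [-0.928  -0.2147] 0.9525000034506979
```

View pics/w4c.png

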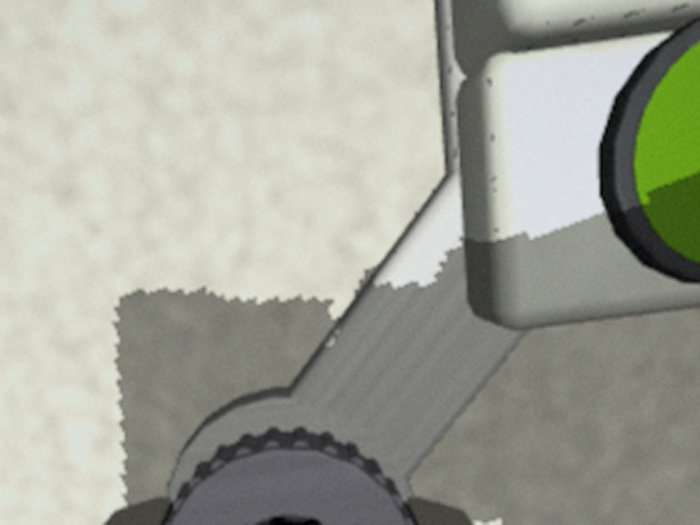

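The ring's line is hidden here, but the bubble stays centred. I'll release, lift, and look from the front.

Call:
servo_tool:
  rows: "0 0 0 0;0 0 0 0;0 0 0 0;0 0 -30 0;0 0 -65 0;-20 20 -100 -7;-50 40 -140 -14;-80 60 -170 -21;-113 89 -200 -28;-113 89 -226 -35;-113 89 -226 -42;-113 89 -226 -49;-113 89 -226 -56;-113 89 -226 -63;-113 89 -226 -70;-113 89 -226 -77;-113 89 -226 -84;-113 89 -226 -84"
  jaw: 76

```text
clock: 12.87
tool_pos: [0.3793, 0.121, 0.2583]
orientation: [-2.663, -1.665, 0.001]
ft_force: [-0.1, 0.4, 0.2]
gripper_width: 0.0761
finger_force: 0.0
```

```bash
python3 look.py w5 level_centre,bubble,ring_centre,weight_centre;  python3 - <<'E'
from bub import *
p=dict(np.load("pics/w5.npz",allow_pickle=True))
try: bub(p)
except Exception as e: print(e)
u=proj(p,[.517,.165,.05]);print(u)
x,y=map(int,u);x=max(0,min(x-50,540));y=max(0,min(y-50,300));print(x,y)
save(p,"w5c.png",(x,y,x+100,y+100),6)
E
```

```text
12.9167 [0.3794 0.1209 0.2583] [-2.6689 -1.6561  0.001 ] [ 0.0265 -0.0509  1.7888  0.0002  1.4045  0.4865] [0.4895 0.8152 0.2073] 0.07595325751300266 cam [0.4111 0.1868 0.4249]
level_centre [469.  162.7] 0.59 [0.5715 0.0567 0.062 ]
bubble [469.5 164.1] 0.49 [0.5715 0.0546 0.062 ]
bubble [469.4 164.8] 0.39 [0.5711 0.0538 0.062 ]
ring_centre [394.1 105.4] 0.6 [0.5135 0.1652 0.048 ]
weight_centre [257.8 108.9] 0.56 [0.3516 0.24   0.039 ]
level (470.13165283203125, 163.57139587402344) [0.5725 0.0549 0.062 ] ax (30.545076370239258, 34.963985443115234) bub (np.float64(470.36486486486484), np.float64(163.82432432432432)) 74 off mm [ 0.1734 -0.4538] 0.485827308338341
[397.2, 104.2]
347 54
```

View pics/w5c.png

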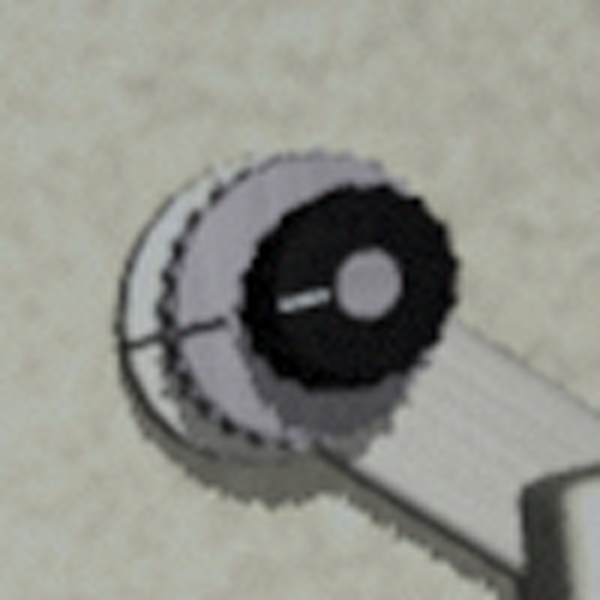

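The lock ring's black line meets the lug's line at (125–230, 320–345) in the crop, so it is tight. The bubble is still centred, 0.5 mm off. Next is the steel weight.

Call:
servo_tool:
  rows: "253 -53 0 0;253 -53 0 0;253 -53 0 0;253 -53 0 0;253 -53 0 0;253 -53 0 0;253 -53 0 0;253 -53 0 0;253 -53 0 0"

```text
clock: 13.87
tool_pos: [0.4438, 0.3708, 0.2579]
orientation: [2.668, 1.658, -0.003]
ft_force: [-0.6, -0.2, -0.4]
gripper_width: 0.0765
finger_force: 0.0
```

```bash
python3 look.py w6 weight_centre;  python3 - <<'E'
from bub import *
p=dict(np.load("pics/w6.npz",allow_pickle=True))
u=proj(p,[.444,.37,.039]);print(u, proj(p,[.444,.37,.074]))
save(p,"w6c.png",(200,80,440,280),3)
E
```

```text
13.9167 [0.4439 0.3701 0.2583] [ 2.6685  1.6569 -0.0023] [ 0.5025  0.2877  1.3987 -0.0007  1.4565  0.962 ] [0.4225 0.2371 0.1301] 0.07593893261697783 cam [0.4761 0.4367 0.4244]
weight_centre [317.  179.6] 0.7 [0.4451 0.3693 0.039 ]
weight_centre [303.2 276.9] 0.69 [0.3574 0.2401 0.039 ]
[316.1, 179.5] [316.2, 184.6]
```

View pics/w6c.png

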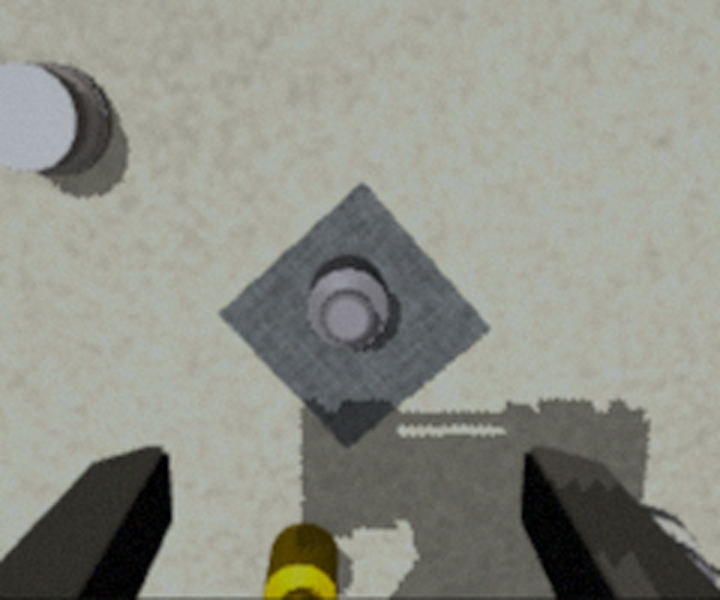

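The crop shows the steel weight's head at (348,316), i.e. at (0.444, 0.370), directly below the TCP. The tub is at upper left and the yellow one is at the bottom, both clear. Going straight down to grip.

Call:
servo_tool:
  rows: "0 0 40 0;0 0 80 0;0 0 120 0;0 0 155 0;0 0 185 0;0 0 210 0;0 0 228 0;0 0 237 0;0 0 237 0;0 0 237 0"

```text
clock: 14.8
tool_pos: [0.4448, 0.3705, 0.0225]
orientation: [2.669, 1.656, 0.001]
ft_force: [1.0, -0.7, 0.8]
gripper_width: 0.076
finger_force: 0.0
```

Call:
servo_tool:
  rows: "0 0 0 0;0 0 0 0;0 0 0 0;0 0 0 0;0 0 0 0;0 0 0 0"
  jaw: 30
  squeeze: 25

```text
clock: 15.3
tool_pos: [0.4444, 0.3713, 0.022]
orientation: [2.668, 1.658, 0.001]
ft_force: [0.4, 0.1, -0.0]
gripper_width: 0.0405
finger_force: 0.0
```

Call:
servo_tool:
  rows: "0 0 -10 0;0 0 -30 0;0 0 -60 0;0 0 -95 0;0 0 -130 0;0 0 -160 0;0 0 -180 0;0 0 -180 0;0 0 -180 0"

```text
clock: 16.05
tool_pos: [0.4443, 0.3712, 0.2021]
orientation: [2.668, 1.658, 0.002]
ft_force: [-1.0, -0.1, -5.4]
gripper_width: 0.0369
finger_force: 25.0
```

```bash
python3 - <<'E'
from h import *
np.set_printoptions(precision=4,suppress=True)
for n in("top","side","wrist"):
    p=cap(n)
    for r in env.masks_of("pan",p)[:1]:
        m=r["pixels"].astype(np.uint8);cs,_=cv2.findContours(m,cv2.RETR_EXTERNAL,cv2.CHAIN_APPROX_NONE)
        c=max(cs,key=cv2.contourArea); W=np.array([atz(p,q[0],.085)[:2] for q in c])
        e,rr=cv2.minEnclosingCircle((W*1e3).astype(np.float32));A=np.c_[2*W,np.ones(len(W))];x=np.linalg.lstsq(A,(W**2).sum(1),rcond=None)[0]
        print(n,round(r["score"],2),"fit",x[:2],np.sqrt(x[2]+x[0]**2+x[1]**2),"minenc",e,rr,m.sum())
    for r in env.mark_of("pan",p)[:1]: print("mark",r["score"],atz(p,r["uv"],.085))
    for r in env.mark_of("weight_centre",p)[:2]:
        print(n,"w",r["score"],r["uv"])
    print("TCP-proj (w centre guess)",proj(p,[.4443,.3712,.2021+.017]))
print(env.get_state()["tool_pos"])
E
```

```text
top 0.88 fit [ 0.6508 -0.0182] 0.04290605062966719 minenc (651.091064453125, -17.484861373901367) 44.664913177490234 682
mark 0.77 [ 0.6641 -0.026   0.085 ]
top w 0.69 [191.2, 222.1]
top w 0.58 [253.0, 258.8]
TCP-proj (w centre guess) [191.9, 223.2]
side 0.9 fit [ 0.6485 -0.0153] 0.042988731656173125 minenc (649.647216796875, -14.910294532775879) 45.81105041503906 467
mark 0.62 [ 0.6392 -0.0046  0.085 ]
side w 0.84 [309.2, 302.0]
side w 0.55 [235.7, 256.8]
TCP-proj (w centre guess) [231.3, 257.1]
wrist w 0.94 [316.0, 256.1]
wrist w 0.68 [299.4, 299.0]
TCP-proj (w centre guess) [316.5, 254.3]
[0.4443 0.3711 0.2014]
```

Call:
servo_tool:
  rows: "-8 11 0 0;-24 33 0 0;-43 60 0 0;-62 87 0 0;-81 114 0 0;-100 141 0 0;-120 168 0 0;-140 195 0 0;-160 222 0 0;-180 249 0 0;-199 276 0 0;-217 301 0 0;-232 323 0 0;-244 340 0 0;-252 350 0 0;-256 356 0 0;-256 356 20 0;-256 356 45 0;-256 356 60 0;-256 356 60 0"

```text
clock: 18.32
tool_pos: [0.6469, -0.0148, 0.1375]
orientation: [-2.663, -1.656, 0.009]
ft_force: [-0.6, 0.3, -5.6]
gripper_width: 0.0377
finger_force: 25.0
```

```bash
python3 - <<'E'
from h import *
np.set_printoptions(precision=4,suppress=True)
s=env.get_state();T=s["tool_pos"];print(T,s["ft_force"],s["gripper_width"],s["orientation"])
for n in("side","wrist"):
    p=cap(n)
    for r in env.mark_of("weight_centre",p)[:3]: print(n,r["score"],r["uv"],atz(p,r["uv"],T[2]+.017))
    print("exp",proj(p,T+[0,0,.017]),"pan",proj(p,[.65,-.0165,.085]))
    if n=="wrist": save(p,"w7.png")
    else: save(p,"s7.png",(220,120,380,240),5)
    r=env.masks_of("pan",p)
    print([ (q["score"],q["uv"],q["pixels"].sum()) for q in r[:2]])
E
```

```text
[ 0.6469 -0.0148  0.1375] [-0.6113  0.3188 -5.6355] 0.03766898601474969 [-2.6628 -1.6559  0.0092]
side 0.61 [307.7, 304.4] [0.2821 0.3245 0.1545]
side 0.42 [290.1, 163.2] [ 0.6483 -0.0234  0.1545]
exp [288.4, 164.7] pan [288.9, 184.5]
[(0.9, [289.6, 186.3], np.int64(400))]
wrist 0.56 [313.6, 255.6] [ 0.6474 -0.0183  0.1545]
exp [310.2, 251.2] pan [315.7, 215.9]
[(0.96, [317.9, 199.6], np.int64(4955))]
```

View pics/s7.png

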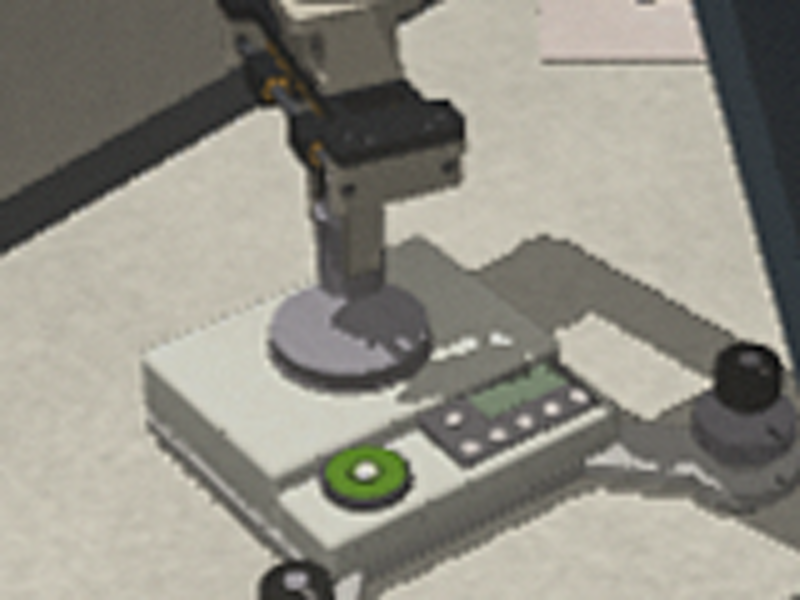

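The side crop shows the weight hanging upright over the pan and the bubble centred at (365,470). I'll refine the pan centre from the wrist mask.

```bash
python3 - <<'E'
from h import *
from scipy.optimize import least_squares
p=cap("wrist");T=env.get_state()["tool_pos"]
m=env.masks_of("pan",p)[0]["pixels"].astype(np.uint8)
cs,_=cv2.findContours(m,cv2.RETR_EXTERNAL,cv2.CHAIN_APPROX_NONE)
c=cv2.convexHull(max(cs,key=cv2.contourArea))
W=np.array([atz(p,q[0],.085)[:2] for q in c])
f=least_squares(lambda x:np.hypot(*(W-x).T)-.045,[.65,-.0165],loss="soft_l1",f_scale=.001)
print(T,f.x,np.round(f.fun*1e3,1),m.sum())
E
```

```text
[ 0.6509197  -0.01597696  0.1433177 ] [ 0.65031374 -0.01847845] [ -0.4  -0.1   0.    0.3   0.3  -0.   -0.6  -0.7  -1.   -0.9  -0.6  -0.5
  -0.1  -0.4  -0.6  -2.3 -17.2 -16.  -15.3  -2.1  -0.7  -0.4  -0.4  -0.1
  -0.2  -0.2  -1.1  -0.9  -0.2   0.5   0.1  -0.1  -0.2  -0.3  -0.3] 4854
```

Call:
servo_tool:
  rows: "0 1 8 0;0 1 18 0;0 1 26 0;0 1 31 0;0 1 34 0;0 1 35 0;0 1 36 0;0 1 36 0;0 1 36 0"

```text
clock: 19.47
tool_pos: [0.6512, -0.0165, 0.106]
orientation: [2.668, 1.658, 0.001]
ft_force: [0.1, -0.3, -4.6]
gripper_width: 0.0375
finger_force: 25.0
```

Call:
servo_tool:
  rows: "0 0 0.5 0;0 0 1 0;0 0 1.5 0;0 0 2 0;0 0 2 0;0 0 2 0"

```text
clock: 19.97
tool_pos: [0.6513, -0.0165, 0.1049]
orientation: [2.668, 1.658, 0.002]
ft_force: [-2.3, 0.2, 6.1]
gripper_width: 0.0379
finger_force: 25.0
```

In contact: the force went from -4.6 to +6.1 N. Releasing.

Call:
servo_tool:
  rows: "0 0 0 0;0 0 0 0;0 0 0 0;0 0 0 0;0 0 0 0;0 0 0 0;0 0 -15 0;0 0 -40 0;0 0 -75 0;0 0 -110 0;0 0 -150 0;0 0 -150 0"
  jaw: 75
  squeeze: 10

```text
clock: 20.97
tool_pos: [0.6546, -0.0171, 0.2632]
orientation: [2.66, 1.653, 0.017]
ft_force: [1.3, -0.1, 2.2]
gripper_width: 0.0751
finger_force: 0.0
```

```bash
python3 look.py w8 weight_centre,pan; python3 - <<'E'
from bub import *
p=cap("side")
print([(r["score"],r["uv"],atz(p,r["uv"],.12)) for r in env.mark_of("weight_centre",p)[:3]],proj(p,[.651,-.0165,.12]))
bub(p)
save(p,"s8.png",(200,100,400,260),4)
E
```

```text
21.0167 [ 0.6536 -0.0169  0.2595] [2.6621 1.6542 0.0124] [-0.1962  0.421   1.2038  0.      1.506   0.2626] [ 0.6283  0.4155 -0.6755] 0.07507608672951287 cam [0.6842 0.049  0.4301]
weight_centre [309.9 194.2] 0.73 [ 0.6402 -0.0346  0.039 ]
weight_centre [ 24.  105.7] 0.59 [0.3554 0.2424 0.039 ]
pan [313.2 188.1] 0.76 [ 0.6528 -0.0194  0.085 ]
[(0.69, [289.8, 176.5], array([ 0.6401, -0.0113,  0.12  ])), (0.56, [307.0, 303.1], array([0.3052, 0.3009, 0.12  ]))] [288.2, 174.2]
level (292.739501953125, 213.84628295898438) [0.5734 0.053  0.062 ] ax (9.29403018951416, 14.95603084564209) bub (np.float64(292.88235294117646), np.float64(213.58823529411765)) 17 off mm [ 0.4406 -1.058 ] 1.1460562524737168
```

View pics/w8.png

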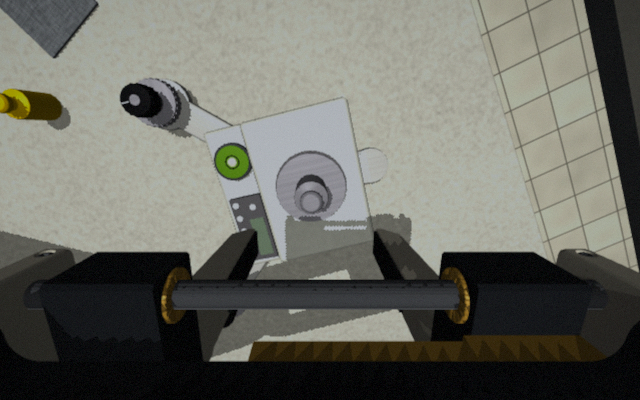

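The wrist view shows the weight upright on the pan, with its head at (311,202) over the pan middle at (312,187). That shift is the expected parallax, and the bubble is centred at (232,161). Nothing is in contact with the robot, so I'm handing in.

```bash
python3 -c "
from h import *
p=dict(np.load('pics/w8.npz',allow_pickle=True));print(atz(p,(311,202),.155))
print(env.finish_job())"
```

```text
[ 0.65056806 -0.01767653  0.155     ]
the job is handed in; nothing more can be done
None
```

I handed the job in at about 21 s of the 64 s allowed. By my last camera checks the bubble is about 1 mm or less off the level's middle, the lock ring's line meets the lug's line, and the check weight stands upright within about 2 mm of the pan's middle. No verdict came back.

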